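# Hang a swing mirror in its stand

## Task

Lift the wooden spacer bar out of the two slots of the mirror stand and lay it flat in the open tray. Then lift the two-sided mirror out of its padded rest, carry it upright and lower it gently into the stand until both its pins sit fully down in the slots, so that it hangs there freely, upright and still; either face may be in front. Do not shift or knock over the other things on the table.

Things in the scene. Friction and masses are not known exactly. Their poses are not given: they have to be found in the camera images.
- stand_seat (a point): point midway between the stand's two uprights, where the axis of the mirror's pins lies when they are fully down, 116 mm above the table; y runs along the pins, x across them. Each upright has an open-topped slot 13 mm wide with its floor 5 mm below this point; it flares to a mouth about 32 mm wide at the top, 33 mm above this point.
- bar_center (a point): centre of the light wooden spacer bar, 190 mm long along its own y: a square middle 24 x 24 mm, 110 mm long, and a round 10 mm dowel end 40 mm long at each end. At the start it lies with its ends in the stand's slots, level, about at stand_seat. About 80 g, loose.
- mirror_center (a point): centre of the mirror, half-way up and on the axis of its two round pins, which are 10 mm thick and reach 95 mm either side along own y; z up, x across the faces. A solid crest on top, 34 mm wide (y) and 16 mm thick (x), from 52 to 86 mm above this point, can be gripped across its thickness. The foot's flat underside is 86 mm below this point.
- pin_a (a point): on the axis of the mirror's pin at its own +y, 82 mm from mirror_center: the part that lies in an upright's slot
- pin_b (a point): the same on the pin at its own -y
- rest: grey padded rest, fixed, 90 (x) x 140 (y) mm, 45 mm tall, origin under its centre on the table; a groove along y, 18.5 mm wide and 33 mm deep, holds the foot of the mirror
- tray: white open tray, fixed, 240 (x) x 150 (y) mm outside, 35 mm tall, walls and floor 5 mm, origin under its centre on the table
- stand: dark wooden mirror stand, fixed: base plate 130 (x) x 210 (y) x 16 mm with two uprights 44 mm wide (x) and 14 mm thick, centred at y = -82 and +82 mm (150 mm clear between them), about 149 mm tall. Origin under its centre on the table
- mirror: loose two-sided mirror, about 0.4 kg: round gilded frame 16 mm thick (own x), about 140 mm across, 172 mm tall, a glass on both faces, flat weighted foot 60 mm wide; both faces and both pins are alike. Its centre of mass is below the pins. It starts upright in the padded rest. Origin at the middle of its foot's underside
- bar: the same bar, origin at the middle of its square part's underside, 12 mm below bar_center
- jar: clear glass jar with a lid, 50 mm across, 60 mm tall, loose, to be left alone; origin under its centre
- bottle: amber bottle, 56 mm across, 130 mm tall, loose, to be left alone; origin under its centre
- cup: white ceramic cup, 52 mm across, 60 mm tall, loose, to be left alone; origin under its centre
- carving: gilded carved block, 50 x 110 mm, 47 mm tall, loose, to be left alone; origin under its centre
- brush: paint brush lying on the table, loose, to be left alone; origin in it
- carton: cardboard carton 60 x 100 mm, 60 mm tall, loose, to be left alone; origin under its centre
- bowl: white bowl, 80 mm across, 40 mm tall, loose, to be left alone; origin under its centre
Not all that is in view belongs to the job. Of the things like the mirror, leave any that is green or purple; of the rest the larger one is meant.

How it is judged:
By the outcome, as a careful person would: the job done as asked, in the order asked, and still so for the second after the job is handed in, with the robot touching nothing.
It also fails if it takes over 69 s, if anything falls off the work surface, if the arm or the gripper's body presses on something with over 40 N, if the wrist force passes 120 N, or if a joint passes its speed limit or range.

## Robot

A 7-joint arm with a two-finger parallel gripper is mounted at the origin on the work surface. World frame = base frame: x ahead of the robot, y to its left, z up, the work surface at z = 0. Lengths are in m, angles in rad, forces in N, time in s.
With the tool pointing down it reaches from about 0.4 to 0.85 m from the base axis. Payload 10.4 kg.
Tool frame: the origin (TCP) lies between the finger pads; the fingertips stand tcp_to_tips ahead of it and the grasp point (between the pads) lies 8 mm behind it (tcp_to_tips is the distance from the TCP to the fingertips, in m); z points along the fingers, y is the line along which they close (so a half turn about z gives the same grasp; the last joint's range is limited). The gripper opens to 85 mm and grips with 20 to 120 N. Pads are 22 mm wide; open, the fingers measure 114 mm over their backs; the gripper's body (76 mm by 85 mm) begins 54 mm behind the grasp point. The pads swing forward as they close: fully open they stand 13 mm farther back than shut.
Start: joints at [1.098, 0.332, -0.065, 1.46, 0.022, 1.35, -0.088], TCP at [0.272, -0.563, 0.242] pointing down, gripper open.
Joint ranges: [-2.6, 2.6], [-0.5, 2.12], [-1.47, 1.34], [0.16, 2.42], [-1.27, 4.41], [0.06, 2.06], [-2.6, 2.6]. Speed limits (rad/s): [2.22, 2.22, 2.79, 2.79, 3.14, 3.14, 3.14].

## Interface

Orientations are given as a unit quaternion [x, y, z, w].
In Python, from workcell import * gives the robot as it stands.
- The arm moves only by the tool apply_moves, never from a script. Its argument "rows" is a list of rows, each an object of numbers: "x", "y", "z": the shift along the tool's x, y, z in mm; "ax", "ay", "az": the turn, a rotation vector about the tool's x, y, z in degrees; "gripper": the closure, from 0 (fully open) to 1 (shut). A call has 1 to 5 rows; each row shifts and turns the commanded pose from where the row before left it, along the tool's axes as they then stand; what a row does not reach is not made up. A row lasts 1/12 s, in which the tool goes at most 41.7 mm and 7.16 degrees, less where a joint would pass 70% of its speed; a pose out of reach is approached as far as the arm can. A call with a gripper value outside its range is refused whole. The fingers move at their own pace and stop on an object; "newtons" is the grip in N (left out, the last holds). Time passes only in rows, so rows that do not move let the fingers close. It gives the time, the measured TCP pose, the force, the opening and the grip force at its end, in the units of the state.
- get_obs(): the state, without advancing time (a new reading comes with each control period).
- camera(name): name is "side" or "top" or "wrist"; returns a dict with "color" (400x640x3 uint8, red, green, blue), "fov_y" (degrees; the focal length in pixels is half the picture's height over the tangent of half this angle, whatever the lens; pixels are square), "cx", "cy" (the principal point, pixels), "k1" (the pictures are not rectified: a ray, as slopes to the right and down, at radius r is drawn at 1 + k1 r^2 times it, then the intrinsics apply), "rvec" (rotation vector, rad) and "tvec" (3), from world to camera coordinates, as OpenCV has them. Camera axes: x right, y down, z forward; pixel columns grow to the right and rows downward; lengths in m; the calibration is good to about 2 mm. A picture is of the moment at which its call begins. There is no depth.
- hand_in(): hands the job in; it is judged then, once.
The state is a dict: "clock": time; "joint_pos": joint angles; "joint_velocities": joint speeds; "tau": joint torques, N m; "position": TCP position; "ee_rot": TCP orientation; "ft_force": force on the tool from outside, world axes, zero at the start; "torque": the same for the moment, N m; "grip_width": opening from 0.0 (shut) to 1.0 (fully open); "grasp_force": force on a finger pad.
Only numpy, scipy, OpenCV 4.12 (cv2) and the standard library are available. Lean on these libraries where they do the work, as an engineer would, in place of code of your own. Each camera call takes 0.05 s, during which the arm holds its last target. There are 200 camera calls.

## Working session

There is one attempt and no reset: what is moved stays moved. The work goes in short steps, Python scripts to look and compute and a tool call to move; the robot and the scene stay as the last step left them, time stands still between calls to the robot, and variables do not carry over. Pictures are saved under pics/ and viewed, at most 10 in all, crops included, and the job is handed in when it is done.

Besides the shell and the picture viewer there is one more tool, called after "Request:" by a JSON object that holds its "op" and its "data". apply_moves: Moves the arm, as the interface text tells. Its arguments: {"type":"object","properties":{"rows":{"type":"array","items":{"type":"object","properties":{"x":{"type":"number"},"y":{"type":"number"},"z":{"type":"number"},"ax":{"type":"number"},"ay":{"type":"number"},"az":{"type":"number"},"gripper":{"type":"number"}}}},"newtons":{"type":"number"}},"required":["rows"]}

```bash
ls; mkdir -p pics
cat > h.py <<'E'
from workcell import *
import numpy as np, cv2
from scipy.spatial.transform import Rotation as R
def snap(n,f=None):
    c=camera(n)
    if f: cv2.imwrite('pics/'+f,c['color'][:,:,::-1])
    np.save('pics/'+n+'.npy',c,allow_pickle=True)
    return c
def load(n): return np.load('pics/'+n+'.npy',allow_pickle=True).item()
def cam(c):
    f=200/np.tan(np.radians(c['fov_y'])/2); Rm=R.from_rotvec(c['rvec']).as_matrix(); return f,Rm,np.array(c['tvec'])
def ray(c,u,v):
    f,Rm,t=cam(c); d=np.array([(u-c['cx'])/f,(v-c['cy'])/f]); s=d.copy()
    for _ in range(20): s=d/(1+c['k1']*(s@s))
    w=Rm.T@np.array([*s,1]); return -Rm.T@t,w/np.linalg.norm(w)
def onz(c,u,v,z):
    o,w=ray(c,u,v); return o+w*(z-o[2])/w[2]
def proj(c,p):
    f,Rm,t=cam(c); q=Rm@np.array(p)+t; s=q[:2]/q[2]; s=s*(1+c['k1']*(s@s)); return s*f+[c['cx'],c['cy']]
def tri(c1,p1,c2,p2):
    o1,w1=ray(c1,*p1);o2,w2=ray(c2,*p2)
    k=np.linalg.lstsq(np.c_[w1,-w2],o2-o1,rcond=None)[0]; a=o1+k[0]*w1;b=o2+k[1]*w2
    return (a+b)/2,np.linalg.norm(a-b)
E
python3 - <<'E'
from h import *
o=get_obs();print(o)
import workcell;print([k for k in dir(workcell) if 'tips' in k], getattr(workcell,'tcp_to_tips',None))
for n in('side','top'):
    c=snap(n,n+'0.png');print(n,c['fov_y'],c['cx'],c['cy'],c['k1'],ray(c,320,200))
E
```

```text
pics
{'clock': 0.0, 'joint_pos': array([ 1.0983872 ,  0.3328672 , -0.06470702,  1.46096177,  0.02159855,
        1.34986211, -0.08848743]), 'joint_velocities': array([-1.22250228e-04,  9.79397784e-04,  1.48570142e-03, -2.36027368e-05,
        3.85995287e-04,  2.15005773e-03, -1.39306710e-03]), 'tau': array([-2.04618715e-03, -6.25451803e+01,  4.78412106e-02, -3.91614962e+01,
        1.60972093e-02,  9.72226117e-03,  4.93899859e-05]), 'position': array([ 0.27159127, -0.56250973,  0.24150908]), 'ee_rot': array([ 9.74810660e-01,  2.23032923e-01, -1.85943805e-04, -6.76380711e-04]), 'ft_force': array([ 0.73117159, -0.06206881,  0.14691312]), 'torque': array([-0.0096094 ,  0.05578968, -0.01102238]), 'grasp_force': 0.0, 'grip_width': 0.9988990152411907}
['tcp_to_tips'] 0.011
side 47.6353779981727 320.2225022219254 197.61481867002834 -0.059227020705027104 (array([-0.03078285,  0.72261301,  0.94941993]), array([ 0.44039318, -0.55827168, -0.70312629]))
top 48.05053002808704 325.2478876782997 203.360745251627 -0.0958738582044164 (array([0.32365595, 0.02460215, 1.29500169]), array([ 1.59461231e-01,  6.87216278e-04, -9.87203952e-01]))
```

View pics/top0.png

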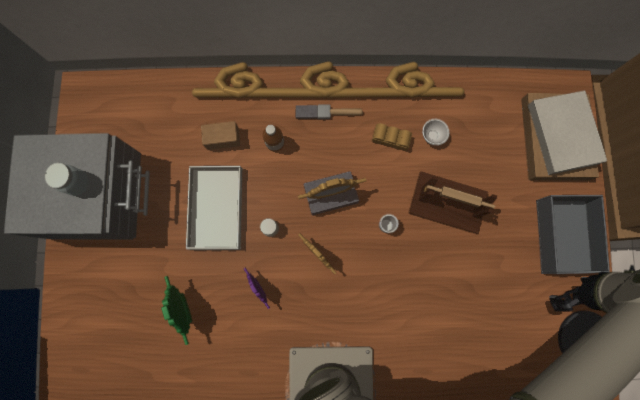

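View pics/side0.png

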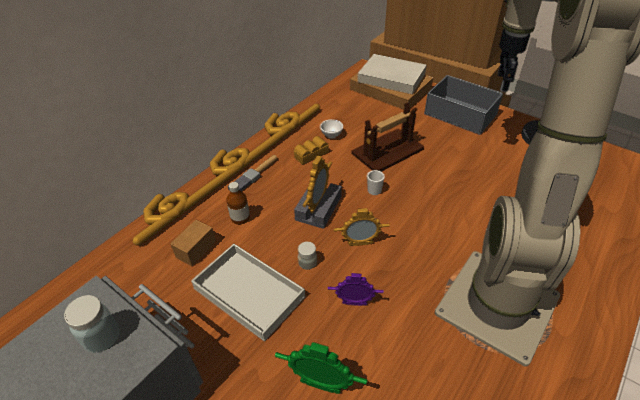

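The top view shows the stand with its bar at about (461,198), the target mirror in its rest at (332,187), the tray at (214,208), and a smaller gold mirror at (318,252).

Run:
```python
from h import *
t=load('top');s=load('side')
for n,p,z in [('barL',(443,190),.116),('barR',(483,202),.116),('pinL',(300,195),.098),('pinR',(366,181),.098),
 ('trayTL',(190,168),.035),('trayTR',(240,168),.035),('trayBL',(189,248),.035),('trayBR',(239,248),.035),('standTL',(424,174),.016),('standTR',(499,197),.016),('standBR',(480,231),.016),('standBL',(410,212),.016),('cup',(389,223),.06),('jar',(269,227),.06),('smallmirror',(318,252),.05),('bottle',(270,130),.13)]:
    print(n,onz(t,*p,z).round(3))
for n,a,b in [('tray',(190,168),(193,283)),]: pass
I=cv2.resize(t['color'][150:250,290:510,::-1],None,fx=3.6,fy=3.6,interpolation=cv2.INTER_CUBIC)
J=cv2.resize(s['color'][90:240,290:430,::-1],None,fx=2,fy=2,interpolation=cv2.INTER_CUBIC)
K=np.zeros((360,792,3),np.uint8);K[:]=I
cv2.imwrite('pics/crop1.png',K)
```

```text
barL [ 0.539 -0.306  0.116]
barR [ 0.506 -0.415  0.116]
pinL [0.531 0.079 0.098]
pinR [ 0.569 -0.1    0.098]
trayTL [0.623 0.401 0.035]
trayTR [0.622 0.256 0.035]
trayBL [0.393 0.396 0.035]
trayBR [0.392 0.254 0.035]
standTL [ 0.606 -0.28   0.016]
standTR [ 0.536 -0.502  0.016]
standBR [ 0.436 -0.438  0.016]
standBL [ 0.494 -0.234  0.016]
cup [ 0.457 -0.166  0.06 ]
jar [0.448 0.167 0.06 ]
smallmirror [0.379 0.032 0.05 ]
bottle [0.704 0.159 0.13 ]
```

View pics/crop1.png

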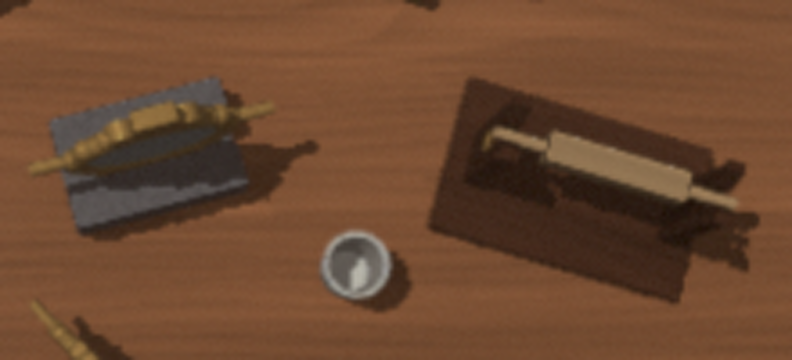

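The crop shows the bar's top face centred at crop (619,166), with its ends at (548,146) and (690,187). The mirror's pin tips are at crop (30,169) and (273,105).

Run:
```python
from h import *
t=load('top')
P=lambda u,v,z:onz(t,290+u/3.6,150+v/3.6,z)
a,b=P(548,146,.128),P(690,187,.128);print('bar',(a+b)/2,np.linalg.norm(a-b),np.degrees(np.arctan2(*(b-a)[:2])), )
a,b=P(486,137,.116),P(737,204,.116);print('dowels',(a+b)/2,np.linalg.norm(a-b))
m,n=P(30,169,.098),P(273,105,.098);print('mir',(m+n)/2,np.linalg.norm(m-n),m-n)
c=P(162,112,.184);print('crest',c)
o=get_obs();r=R.from_quat(o['ee_rot']).as_matrix();print(r)
```

```text
bar [ 0.5200491  -0.35371498  0.128     ] 0.11051180931346868 -163.49539624404505
dowels [ 0.51902669 -0.35201564  0.116     ] 0.1963203170555067
mir [ 0.5497711  -0.00794981  0.098     ] 0.19005212051917209 [-0.04806423  0.18387397  0.        ]
crest [ 0.55121301 -0.01279503  0.184     ]
[[ 9.00516052e-01  4.34822301e-01 -6.38326250e-04]
 [ 4.34822762e-01 -9.00515338e-01  1.13655117e-03]
 [-8.06247821e-05 -1.30104136e-03 -9.99999150e-01]]
```

Add to h.py:
```python
def need(p,ang):  # target TCP, angle of tool y in world (deg, mod 180)
    o=get_obs();q=R.from_quat(o['ee_rot']);m=q.as_matrix()
    d=(np.array(p)-o['position'])*1000
    y=np.radians(ang);best=None
    for s in(1,-1):
        yy=s*np.array([np.cos(y),np.sin(y),0]);z=np.array([0,0,-1.]);x=np.cross(yy,z)
        rv=np.degrees((q.inv()*R.from_matrix(np.c_[x,yy,z])).as_rotvec())
        if best is None or np.linalg.norm(rv)<np.linalg.norm(best[0]): best=(rv,np.c_[x,yy,z])
    print('t',o['clock'],'pos',o['position'].round(4),'F',o['ft_force'].round(1),'w',round(o['grip_width'],3),'g',round(o['grasp_force'],1))
    print('turn',best[0].round(1),'shift now-axes',(m.T@d).round(1),'after-turn axes',(best[1].T@d).round(1),'j',o['joint_pos'].round(2))
```

```text
(no output)
```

Request:
{"op": "apply_moves", "data": {"rows": [{"az":-6.8},{"az":-6.8},{"az":-6.8},{"az":-6.8},{"az":-6.8}]}}

```text
invalid input at $.rows[0]: expected keys x, y, z, ax, ay, az, gripper
```

Request:
{"op": "apply_moves", "data": {"rows": [{"az":-6.8},{"az":-6.8},{}]}}

```text
invalid input at $.rows[0]: expected keys x, y, z, ax, ay, az, gripper
```

```bash
python3 -c "
from h import *
need([.505,-.375,.24],-16.5)"
```

```text
t 0.1 pos [ 0.2716 -0.5625  0.2416] F [ 1.1 -0.7 -0.1] w 0.999 g 0.0
turn [ -0.1  -0.  -47.7] shift now-axes [291.7 -67.4   1.6] after-turn axes [246.1 170.5   1.6] j [ 1.1   0.33 -0.06  1.46  0.02  1.35 -0.09]
```

Request:
{"op": "apply_moves", "data": {"rows": [{"x":0,"y":0,"z":0,"ax":0,"ay":0,"az":-6.8,"gripper":0},{"x":0,"y":0,"z":0,"ax":0,"ay":0,"az":-6.8,"gripper":0},{"x":0,"y":0,"z":0,"ax":0,"ay":0,"az":-6.8,"gripper":0},{"x":0,"y":0,"z":0,"ax":0,"ay":0,"az":-6.8,"gripper":0},{"x":0,"y":0,"z":0,"ax":0,"ay":0,"az":-6.8,"gripper":0}]}}

```text
clock: 0.52
position: [0.2717, -0.5626, 0.2418]
ee_rot: [0.866, 0.501, 0.0, -0.0]
ft_force: [0.9, 0.5, -0.5]
grip_width: 1.001
grasp_force: 0.0
```

Request:
{"op": "apply_moves", "data": {"rows": [{"x":0,"y":0,"z":0,"ax":0,"ay":0,"az":-6.8,"gripper":0},{"x":0,"y":0,"z":0,"ax":0,"ay":0,"az":-6.8,"gripper":0},{"x":30,"y":20,"z":0,"ax":0,"ay":0,"az":0,"gripper":0},{"x":30,"y":20,"z":0,"ax":0,"ay":0,"az":0,"gripper":0},{"x":30,"y":20,"z":0,"ax":0,"ay":0,"az":0,"gripper":0}]}}

```text
clock: 0.93
position: [0.3553, -0.493, 0.2418]
ee_rot: [0.802, 0.597, 0.0, -0.0]
ft_force: [0.7, 0.2, -1.0]
grip_width: 0.999
grasp_force: 0.0
```

Request:
{"op": "apply_moves", "data": {"rows": [{"x":30,"y":20,"z":0,"ax":0,"ay":0,"az":0,"gripper":0},{"x":30,"y":20,"z":0,"ax":0,"ay":0,"az":0,"gripper":0},{"x":30,"y":20,"z":0,"ax":0,"ay":0,"az":0,"gripper":0},{"x":30,"y":20,"z":0,"ax":0,"ay":0,"az":0,"gripper":0},{"x":30,"y":20,"z":0,"ax":0,"ay":0,"az":0,"gripper":0}]}}

```text
clock: 1.35
position: [0.4947, -0.3773, 0.242]
ee_rot: [0.802, 0.597, -0.0, -0.0]
ft_force: [0.5, -0.8, -0.9]
grip_width: 0.996
grasp_force: 0.0
```

Request:
{"op": "apply_moves", "data": {"rows": [{"x":30,"y":20,"z":0,"ax":0,"ay":0,"az":0,"gripper":0},{"x":0,"y":0,"z":0,"ax":0,"ay":0,"az":0,"gripper":0},{"x":0,"y":0,"z":0,"ax":0,"ay":0,"az":0,"gripper":0}]}}

```text
clock: 1.6
position: [0.5232, -0.353, 0.2417]
ee_rot: [0.8, 0.599, 0.0, -0.001]
ft_force: [-0.4, -0.6, 0.5]
grip_width: 0.999
grasp_force: 0.0
```

```bash
python3 -c "
from h import *
need([.520,-.353,.24],-16.5)
c=snap('wrist','w1.png');print(ray(c,320,200))"
```

```text
t 1.6 pos [ 0.5232 -0.353   0.2417] F [-0.4 -0.6  0.5] w 0.999 g 0.0
turn [-0.  -0.1  0.1] shift now-axes [-0.9 -3.1  1.7] after-turn axes [-0.9 -3.1  1.7] j [ 0.78  0.37 -0.34  1.43  0.12  1.37  0.15]
(array([ 0.5448287 , -0.27748177,  0.3723528 ]), array([-0.07705442, -0.30118669, -0.95044684]))
```

View pics/w1.png

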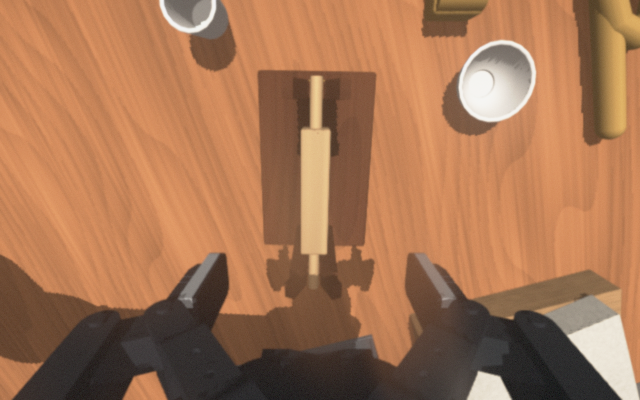

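The wrist view shows the bar's top-face corners near (302,128), (330,128), (328,254) and (301,254), with its dowels resting in the slots.

Run:
```python
from h import *
c=load('wrist')
a=onz(c,316,128,.128);b=onz(c,314.5,254,.128);m=(a+b)/2
print('bar',m,np.linalg.norm(a-b),np.degrees(np.arctan2((a-b)[1],(a-b)[0]))-90, np.linalg.norm(onz(c,302,128,.128)-onz(c,330,128,.128)))
P=[onz(c,*p,.016) for p in((258,71),(376,72),(366,245),(265,244))]
print('stand',np.mean(P,0),[np.linalg.norm(P[i]-P[i-1]).round(3) for i in range(4)],[np.degrees(np.arctan2(*(P[i]-P[j])[1::-1]))-90 for i,j in((0,3),(1,2))])
```

```text
bar [ 0.52238645 -0.3496286   0.128     ] 0.10949734918051833 -17.056203715301393 0.021840346087858425
stand [ 0.52363698 -0.34770998  0.016     ] [np.float64(0.206), np.float64(0.128), np.float64(0.206), np.float64(0.129)] [np.float64(-17.075347022375382), np.float64(-16.59748912487153)]
```

Request:
{"op": "apply_moves", "data": {"rows": [{"x":3,"y":-2,"z":32,"ax":0,"ay":0,"az":0.4,"gripper":0},{"x":0,"y":0,"z":32,"ax":0,"ay":0,"az":0,"gripper":0},{"x":0,"y":0,"z":32,"ax":0,"ay":0,"az":0,"gripper":0},{"x":0,"y":0,"z":32,"ax":0,"ay":0,"az":0,"gripper":0.5},{"x":0,"y":0,"z":2,"ax":0,"ay":0,"az":0,"gripper":0.5}], "newtons": 30}}

```text
clock: 2.07
position: [0.516, -0.352, 0.1059]
ee_rot: [0.805, 0.594, -0.002, -0.004]
ft_force: [-1.1, 0.9, -0.1]
grip_width: 0.746
grasp_force: 0.0
```

Request:
{"op": "apply_moves", "data": {"rows": [{"x":0,"y":0,"z":0,"ax":0,"ay":0,"az":0,"gripper":1},{"x":0,"y":0,"z":0,"ax":0,"ay":0,"az":0,"gripper":1},{"x":0,"y":0,"z":0,"ax":0,"ay":0,"az":0,"gripper":1},{"x":0,"y":0,"z":0,"ax":0,"ay":0,"az":0,"gripper":1},{"x":0,"y":0,"z":0,"ax":0,"ay":0,"az":0,"gripper":1}]}}

```text
clock: 2.48
position: [0.5216, -0.3533, 0.115]
ee_rot: [0.804, 0.595, 0.001, 0.002]
ft_force: [-1.4, -0.6, 7.0]
grip_width: 0.277
grasp_force: 34.8
```

Request:
{"op": "apply_moves", "data": {"rows": [{"x":0,"y":0,"z":0,"ax":0,"ay":0,"az":0,"gripper":1},{"x":0,"y":0,"z":0,"ax":0,"ay":0,"az":0,"gripper":1}]}}

```text
clock: 2.65
position: [0.5215, -0.3533, 0.115]
ee_rot: [0.804, 0.595, 0.0, 0.002]
ft_force: [0.0, -1.2, 7.2]
grip_width: 0.275
grasp_force: 34.8
```

```bash
cat >> h.py <<'E'
def plan(p,ang,n,lift=0):
    "suggest n equal rows (world straight line + turn) from pose after a lift"
    o=get_obs();q=R.from_quat(o['ee_rot']);m=q.as_matrix();d=(np.array(p)-o['position']-[0,0,lift])*1000
    a0=np.degrees(np.arctan2(m[1,1],m[0,1]));da=(ang-a0+180)%360-180
    print('da',da)
    for i in range(n):
        b=np.radians(a0+da*i/n);y=np.array([np.cos(b),np.sin(b),0]);x=np.array([-y[1],y[0],0])
        print(f'{x@d/n:.0f} {y@d/n:.0f} {-d[2]/n:.0f} az {-da/n:.1f}')
E
python3 -c "
from h import *
plan([.5075,.327,.30],90,20,.185)"
```

```text
da 107.04493349087795
32 -11 0 az -5.4
33 -8 0 az -5.4
34 -4 0 az -5.4
34 -1 0 az -5.4
34 2 0 az -5.4
34 5 0 az -5.4
33 8 0 az -5.4
32 11 0 az -5.4
31 14 0 az -5.4
29 17 0 az -5.4
28 20 0 az -5.4
26 22 0 az -5.4
24 24 0 az -5.4
21 27 0 az -5.4
19 28 0 az -5.4
16 30 0 az -5.4
13 31 0 az -5.4
10 32 0 az -5.4
7 33 0 az -5.4
4 34 0 az -5.4
```

Request:
{"op": "apply_moves", "data": {"rows": [{"x":0,"y":0,"z":-10,"ax":0,"ay":0,"az":0,"gripper":1},{"x":0,"y":0,"z":-25,"ax":0,"ay":0,"az":0,"gripper":1},{"x":0,"y":0,"z":-40,"ax":0,"ay":0,"az":0,"gripper":1},{"x":0,"y":0,"z":-40,"ax":0,"ay":0,"az":0,"gripper":1},{"x":0,"y":0,"z":-40,"ax":0,"ay":0,"az":0,"gripper":1}]}}

```text
clock: 3.07
position: [0.5201, -0.3518, 0.2704]
ee_rot: [0.804, 0.595, 0.0, 0.0]
ft_force: [0.9, -0.2, -0.8]
grip_width: 0.273
grasp_force: 34.0
```

Request:
{"op": "apply_moves", "data": {"rows": [{"x":0,"y":0,"z":-30,"ax":0,"ay":0,"az":0,"gripper":1},{"x":0,"y":0,"z":0,"ax":0,"ay":0,"az":0,"gripper":1}]}}

```text
clock: 3.23
position: [0.5224, -0.3529, 0.3064]
ee_rot: [0.804, 0.595, 0.002, 0.005]
ft_force: [1.4, -1.1, -0.4]
grip_width: 0.275
grasp_force: 34.1
```

Request:
{"op": "apply_moves", "data": {"rows": [{"x":32,"y":-11,"z":0,"ax":0,"ay":0,"az":-5.4,"gripper":1},{"x":33,"y":-8,"z":0,"ax":0,"ay":0,"az":-5.4,"gripper":1},{"x":34,"y":-4,"z":0,"ax":0,"ay":0,"az":-5.4,"gripper":1},{"x":34,"y":-1,"z":0,"ax":0,"ay":0,"az":-5.4,"gripper":1},{"x":34,"y":2,"z":0,"ax":0,"ay":0,"az":-5.4,"gripper":1}]}}

```text
clock: 3.65
position: [0.5163, -0.1803, 0.2982]
ee_rot: [0.641, 0.767, -0.0, 0.001]
ft_force: [0.2, 0.5, 0.2]
grip_width: 0.276
grasp_force: 34.0
```

Request:
{"op": "apply_moves", "data": {"rows": [{"x":34,"y":5,"z":0,"ax":0,"ay":0,"az":-5.4,"gripper":1},{"x":33,"y":8,"z":0,"ax":0,"ay":0,"az":-5.4,"gripper":1},{"x":32,"y":11,"z":0,"ax":0,"ay":0,"az":-5.4,"gripper":1},{"x":31,"y":14,"z":0,"ax":0,"ay":0,"az":-5.4,"gripper":1},{"x":29,"y":17,"z":0,"ax":0,"ay":0,"az":-5.4,"gripper":1}]}}

```text
clock: 4.07
position: [0.5112, -0.0106, 0.2983]
ee_rot: [0.444, 0.896, -0.0, 0.001]
ft_force: [0.7, 0.1, -0.8]
grip_width: 0.273
grasp_force: 34.0
```

Request:
{"op": "apply_moves", "data": {"rows": [{"x":28,"y":20,"z":0,"ax":0,"ay":0,"az":-5.4,"gripper":1},{"x":26,"y":22,"z":0,"ax":0,"ay":0,"az":-5.4,"gripper":1},{"x":24,"y":24,"z":0,"ax":0,"ay":0,"az":-5.4,"gripper":1},{"x":21,"y":27,"z":0,"ax":0,"ay":0,"az":-5.4,"gripper":1},{"x":19,"y":28,"z":0,"ax":0,"ay":0,"az":-5.4,"gripper":1}]}}

```text
clock: 4.48
position: [0.5053, 0.1596, 0.2983]
ee_rot: [0.223, 0.975, -0.0, 0.001]
ft_force: [0.2, -0.3, -0.3]
grip_width: 0.27
grasp_force: 34.0
```

Request:
{"op": "apply_moves", "data": {"rows": [{"x":16,"y":30,"z":0,"ax":0,"ay":0,"az":-5.4,"gripper":1},{"x":13,"y":31,"z":0,"ax":0,"ay":0,"az":-5.4,"gripper":1},{"x":10,"y":32,"z":0,"ax":0,"ay":0,"az":-5.4,"gripper":1},{"x":7,"y":33,"z":0,"ax":0,"ay":0,"az":-5.4,"gripper":1},{"x":4,"y":34,"z":0,"ax":0,"ay":0,"az":-5.4,"gripper":1}]}}

```text
clock: 4.9
position: [0.4992, 0.3282, 0.2982]
ee_rot: [-0.01, 1.0, -0.0, 0.001]
ft_force: [-0.3, -0.3, -1.1]
grip_width: 0.278
grasp_force: 34.0
```

Request:
{"op": "apply_moves", "data": {"rows": [{"x":0,"y":0,"z":0,"ax":0,"ay":0,"az":0,"gripper":1},{"x":0,"y":0,"z":0,"ax":0,"ay":0,"az":0,"gripper":1}]}}

```text
clock: 5.07
position: [0.498, 0.3293, 0.2976]
ee_rot: [-0.011, 1.0, 0.0, -0.0]
ft_force: [-0.2, -0.5, -0.4]
grip_width: 0.276
grasp_force: 34.0
```

```bash
python3 -c "
from h import *
need([.5075,.327,.025],90)
c=snap('wrist','w2.png')"
```

```text
t 5.0667 pos [0.498  0.3293 0.2976] F [-0.2 -0.5 -0.4] w 0.276 g 34.0
turn [ 0.1 -0.   1.2] shift now-axes [ -9.6  -2.7 272.6] after-turn axes [ -9.5  -2.3 272.6] j [ 0.05  0.38 -0.93  1.41  0.31  1.49  0.72]
```

View pics/w2.png

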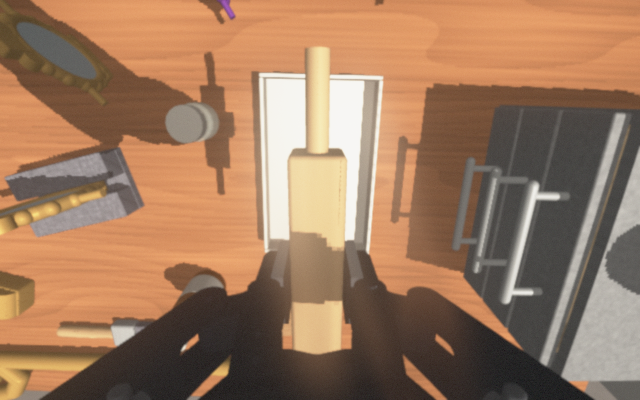

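The wrist view shows the tray under the held bar, with its near rim corners at (260,75) and (382,77). The bar is aligned and its end at (317,48) is only nearer to the camera.

```bash
python3 -c "
from h import *
c=load('wrist')
for p in((260,75),(382,77),(268,252),(372,250)): print(onz(c,*p,.035))"
```

```text
[0.39330137 0.26092754 0.035     ]
[0.39230774 0.40720064 0.035     ]
[0.62880088 0.26455316 0.035     ]
[0.62248823 0.41262579 0.035     ]
```

Request:
{"op": "apply_moves", "data": {"rows": [{"x":-7,"y":-1,"z":38,"ax":0,"ay":0,"az":1,"gripper":1},{"x":-6,"y":-1,"z":38,"ax":0,"ay":0,"az":0,"gripper":1},{"x":0,"y":0,"z":38,"ax":0,"ay":0,"az":0,"gripper":1},{"x":0,"y":0,"z":38,"ax":0,"ay":0,"az":0,"gripper":1},{"x":0,"y":0,"z":38,"ax":0,"ay":0,"az":0,"gripper":1}]}}

```text
clock: 5.53
position: [0.5134, 0.3228, 0.1062]
ee_rot: [0.002, 1.0, -0.001, 0.001]
ft_force: [1.4, 0.0, -1.5]
grip_width: 0.272
grasp_force: 34.1
```

```bash
python3 -c "
from h import *
need([.511,.327,.02],90)"
```

```text
t 5.5333 pos [0.5134 0.3228 0.1062] F [ 1.4  0.  -1.5] w 0.272 g 34.1
turn [-0.1  0.1 -0.2] shift now-axes [ 2.5  4.2 86.2] after-turn axes [ 2.4  4.2 86.2] j [ 0.01  0.55 -0.85  1.63  0.44  1.16  0.62]
```

Request:
{"op": "apply_moves", "data": {"rows": [{"x":0,"y":8,"z":30,"ax":0,"ay":0,"az":0,"gripper":1},{"x":0,"y":0,"z":30,"ax":0,"ay":0,"az":0,"gripper":1},{"x":0,"y":0,"z":12,"ax":0,"ay":0,"az":0,"gripper":1},{"x":0,"y":0,"z":8,"ax":0,"ay":0,"az":0,"gripper":1},{"x":0,"y":0,"z":0,"ax":0,"ay":0,"az":0,"gripper":1}]}}

```text
clock: 5.95
position: [0.5128, 0.3317, 0.0269]
ee_rot: [0.001, 1.0, -0.001, -0.0]
ft_force: [0.8, 0.3, -0.2]
grip_width: 0.278
grasp_force: 34.0
```

Request:
{"op": "apply_moves", "data": {"rows": [{"x":0,"y":0,"z":0,"ax":0,"ay":0,"az":0,"gripper":1},{"x":0,"y":0,"z":0,"ax":0,"ay":0,"az":0,"gripper":1}]}}

```text
clock: 6.12
position: [0.5136, 0.3334, 0.0293]
ee_rot: [0.001, 1.0, 0.001, 0.001]
ft_force: [0.1, 0.5, -0.9]
grip_width: 0.273
grasp_force: 34.0
```

```bash
python3 -c "
from h import *
need([.511,.327,.02],90)"
```

```text
t 6.1167 pos [0.5136 0.3334 0.0293] F [ 0.1  0.5 -0.9] w 0.273 g 34.0
turn [ 0.1  0.1 -0.1] shift now-axes [ 2.6 -6.4  9.3] after-turn axes [ 2.6 -6.4  9.3] j [-0.04  0.65 -0.8   1.67  0.52  1.05  0.56]
```

Request:
{"op": "apply_moves", "data": {"rows": [{"x":0,"y":0,"z":4,"ax":0,"ay":0,"az":0,"gripper":1},{"x":0,"y":0,"z":4,"ax":0,"ay":0,"az":0,"gripper":1},{"x":0,"y":0,"z":2,"ax":0,"ay":0,"az":0,"gripper":1},{"x":0,"y":0,"z":0,"ax":0,"ay":0,"az":0,"gripper":1}]}}

```text
clock: 6.45
position: [0.5122, 0.3328, 0.0168]
ee_rot: [0.0, 1.0, -0.0, -0.0]
ft_force: [-0.5, -0.0, -0.3]
grip_width: 0.273
grasp_force: 34.0
```

Request:
{"op": "apply_moves", "data": {"rows": [{"x":0,"y":0,"z":0,"ax":0,"ay":0,"az":0,"gripper":0.5},{"x":0,"y":0,"z":0,"ax":0,"ay":0,"az":0,"gripper":0.5},{"x":0,"y":0,"z":0,"ax":0,"ay":0,"az":0,"gripper":0.5},{"x":0,"y":0,"z":0,"ax":0,"ay":0,"az":0,"gripper":0.5},{"x":0,"y":0,"z":-8,"ax":0,"ay":0,"az":0,"gripper":0.5}]}}

```text
clock: 6.87
position: [0.5118, 0.3324, 0.0243]
ee_rot: [0.0, 1.0, -0.001, -0.001]
ft_force: [-0.6, 0.4, 0.2]
grip_width: 0.5
grasp_force: 0.0
```

Request:
{"op": "apply_moves", "data": {"rows": [{"x":0,"y":0,"z":-20,"ax":0,"ay":0,"az":0,"gripper":0.5},{"x":0,"y":0,"z":-40,"ax":0,"ay":0,"az":0,"gripper":0.3},{"x":0,"y":0,"z":-40,"ax":0,"ay":0,"az":0,"gripper":0},{"x":0,"y":0,"z":-40,"ax":0,"ay":0,"az":0,"gripper":0},{"x":0,"y":0,"z":-40,"ax":0,"ay":0,"az":0,"gripper":0}]}}

```text
clock: 7.28
position: [0.5119, 0.333, 0.208]
ee_rot: [-0.0, 1.0, 0.0, 0.0]
ft_force: [0.9, 0.1, 0.6]
grip_width: 1.002
grasp_force: 0.0
```

Request:
{"op": "apply_moves", "data": {"rows": [{"x":0,"y":0,"z":-40,"ax":0,"ay":0,"az":0,"gripper":0},{"x":0,"y":0,"z":-30,"ax":0,"ay":0,"az":0,"gripper":0},{"x":0,"y":0,"z":0,"ax":0,"ay":0,"az":0,"gripper":0}]}}

```text
clock: 7.53
position: [0.5135, 0.335, 0.283]
ee_rot: [0.0, 1.0, 0.003, 0.004]
ft_force: [0.0, 1.0, -0.1]
grip_width: 0.999
grasp_force: 0.0
```

```bash
python3 -c "
from h import *
need([.55,-.01,.27],14.6)
plan([.55,-.01,.27],14.6,13)
c=snap('wrist','w3.png')"
```

```text
t 7.5333 pos [0.5135 0.335  0.283 ] F [ 0.   1.  -0.1] w 0.999 g 0.0
turn [ 0.6  0.2 75.4] shift now-axes [ -36.5 -345.1   11.5] after-turn axes [-343.1  -51.6   13. ] j [ 0.03  0.42 -0.92  1.4   0.33  1.47  0.69]
da -75.39663143025807
-3 -27 1 az 5.8
-5 -26 1 az 5.8
-8 -25 1 az 5.8
-11 -24 1 az 5.8
-13 -23 1 az 5.8
-15 -22 1 az 5.8
-17 -20 1 az 5.8
-19 -18 1 az 5.8
-21 -16 1 az 5.8
-23 -14 1 az 5.8
-24 -12 1 az 5.8
-25 -9 1 az 5.8
-26 -7 1 az 5.8
```

View pics/w3.png

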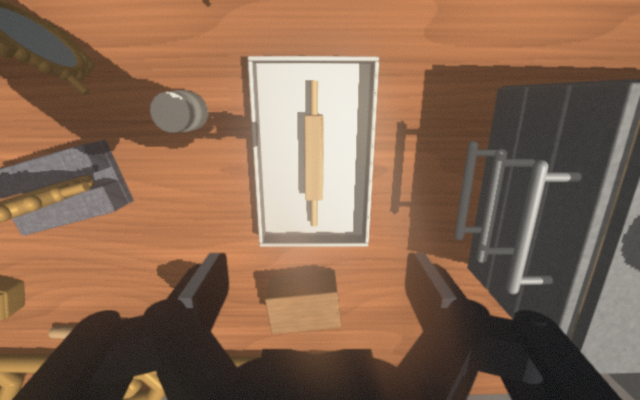

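The bar lies flat in the tray at about (314,155). Next I move to the mirror.

Request:
{"op": "apply_moves", "data": {"rows": [{"x":-3,"y":-27,"z":0,"ax":0,"ay":0,"az":5.8,"gripper":0},{"x":-5,"y":-26,"z":0,"ax":0,"ay":0,"az":5.8,"gripper":0},{"x":-8,"y":-25,"z":0,"ax":0,"ay":0,"az":5.8,"gripper":0},{"x":-11,"y":-24,"z":0,"ax":0,"ay":0,"az":5.8,"gripper":0},{"x":-13,"y":-23,"z":0,"ax":0,"ay":0,"az":5.8,"gripper":0}]}}

```text
clock: 8.0
position: [0.5262, 0.1996, 0.2745]
ee_rot: [0.253, 0.967, -0.0, -0.001]
ft_force: [-0.0, 0.2, -0.1]
grip_width: 1.0
grasp_force: 0.0
```

Request:
{"op": "apply_moves", "data": {"rows": [{"x":-15,"y":-22,"z":0,"ax":0,"ay":0,"az":5.8,"gripper":0},{"x":-17,"y":-20,"z":0,"ax":0,"ay":0,"az":5.8,"gripper":0},{"x":-19,"y":-18,"z":0,"ax":0,"ay":0,"az":5.8,"gripper":0},{"x":-21,"y":-16,"z":0,"ax":0,"ay":0,"az":5.8,"gripper":0},{"x":-23,"y":-14,"z":0,"ax":0,"ay":0,"az":5.8,"gripper":0}]}}

```text
clock: 8.42
position: [0.5397, 0.0681, 0.2746]
ee_rot: [0.487, 0.873, -0.0, -0.0]
ft_force: [1.5, 0.0, -0.1]
grip_width: 0.998
grasp_force: 0.0
```

Request:
{"op": "apply_moves", "data": {"rows": [{"x":-24,"y":-12,"z":0,"ax":0,"ay":0,"az":5.8,"gripper":0},{"x":-25,"y":-9,"z":0,"ax":0,"ay":0,"az":5.8,"gripper":0},{"x":-26,"y":-7,"z":0,"ax":0,"ay":0,"az":5.8,"gripper":0},{"x":0,"y":0,"z":0,"ax":0,"ay":0,"az":0,"gripper":0},{"x":0,"y":0,"z":0,"ax":0,"ay":0,"az":0,"gripper":0}]}}

```text
clock: 8.83
position: [0.5478, -0.0122, 0.2744]
ee_rot: [0.613, 0.79, -0.001, -0.001]
ft_force: [-1.0, 1.2, 0.3]
grip_width: 1.001
grasp_force: 0.0
```

```bash
python3 -c "
from h import *
need([.55,-.01,.27],14.6)
c=snap('wrist','w4.png');print(ray(c,320,200)[0])"
```

```text
t 8.8333 pos [ 0.5478 -0.0122  0.2744] F [-1.   1.2  0.3] w 1.001 g 0.0
turn [-0.1 -0.  -0.2] shift now-axes [1.6 2.7 4.4] after-turn axes [1.6 2.7 4.4] j [ 0.47  0.2  -0.61  1.59  0.11  1.39  0.1 ]
[0.52851061 0.06424501 0.40496258]
```

View pics/w4.png

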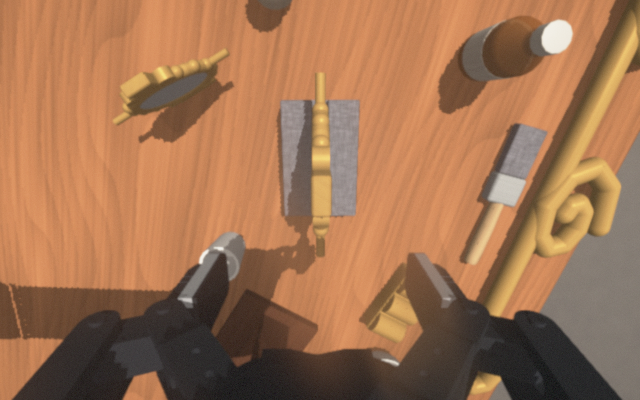

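The mirror's pin tips are at (319.5,73) and (320.5,253), with the crest centred near (321,180).

```bash
python3 -c "
from h import *
c=load('wrist')
a=onz(c,319.5,73,.098);b=onz(c,320.5,253,.098);d=a-b
print('mir',(a+b)/2,np.linalg.norm(d),np.degrees(np.arctan2(d[1],d[0]))-90)
a=onz(c,321,148,.184);b=onz(c,321.5,212,.184);d=a-b
print('crest',(a+b)/2,np.linalg.norm(d)); print(np.linalg.norm(onz(c,312,200,.184)-onz(c,331,200,.184)))
need([.5505,-.0115,.27],14.7)"
```

```text
mir [ 0.54887363 -0.00227209  0.098     ] 0.18677879919149007 14.943232718633851
crest [0.54597286 0.00917556 0.184     ] 0.04902953037268639
0.014388435682302197
t 8.8833 pos [ 0.5478 -0.0105  0.2746] F [-0.8  0.9  0.8] w 1.002 g 0.0
turn [-0.1 -0.  -0.1] shift now-axes [-1.7  2.3  4.6] after-turn axes [-1.7  2.3  4.6] j [ 0.47  0.2  -0.61  1.59  0.11  1.39  0.1 ]
```

Request:
{"op": "apply_moves", "data": {"rows": [{"x":7,"y":3,"z":30,"ax":0,"ay":0,"az":0,"gripper":0.3},{"x":0,"y":0,"z":30,"ax":0,"ay":0,"az":0,"gripper":0.4},{"x":0,"y":0,"z":30,"ax":0,"ay":0,"az":0,"gripper":0.4},{"x":0,"y":0,"z":12,"ax":0,"ay":0,"az":0,"gripper":0.4},{"x":0,"y":0,"z":10,"ax":0,"ay":0,"az":0,"gripper":0.4}], "newtons": 60}}

```text
clock: 9.3
position: [0.5485, -0.0019, 0.1619]
ee_rot: [0.611, 0.792, -0.0, -0.001]
ft_force: [-0.7, -0.4, 0.5]
grip_width: 0.601
grasp_force: 0.0
```

Request:
{"op": "apply_moves", "data": {"rows": [{"x":0,"y":0,"z":0,"ax":0,"ay":0,"az":0,"gripper":0.5},{"x":0,"y":0,"z":0,"ax":0,"ay":0,"az":0,"gripper":0.5}]}}

```text
clock: 9.47
position: [0.5498, -0.0025, 0.1642]
ee_rot: [0.611, 0.791, 0.0, 0.0]
ft_force: [-0.5, -0.6, 0.3]
grip_width: 0.499
grasp_force: 0.0
```

```bash
python3 -c "
from h import *
need([.549,-.003,.162],14.8)"
```

```text
t 9.4667 pos [ 0.5498 -0.0025  0.1642] F [-0.5 -0.6  0.3] w 0.499 g 0.0
turn [ 0.   0.  -0.2] shift now-axes [-0.3 -0.9  2.2] after-turn axes [-0.3 -0.9  2.2] j [ 0.44  0.28 -0.6   1.74  0.17  1.17  0.05]
```

Request:
{"op": "apply_moves", "data": {"rows": [{"x":0,"y":-1,"z":2,"ax":0,"ay":0,"az":0,"gripper":0.7},{"x":0,"y":0,"z":0,"ax":0,"ay":0,"az":0,"gripper":0.75},{"x":0,"y":0,"z":0,"ax":0,"ay":0,"az":0,"gripper":0.8},{"x":0,"y":0,"z":0,"ax":0,"ay":0,"az":0,"gripper":0.9},{"x":0,"y":0,"z":0,"ax":0,"ay":0,"az":0,"gripper":1}]}}

```text
clock: 9.88
position: [0.5491, -0.0033, 0.1623]
ee_rot: [0.612, 0.791, 0.0, 0.001]
ft_force: [0.5, 0.3, 5.8]
grip_width: 0.179
grasp_force: 59.8
```

Request:
{"op": "apply_moves", "data": {"rows": [{"x":0,"y":0,"z":0,"ax":0,"ay":0,"az":0,"gripper":1},{"x":0,"y":0,"z":0,"ax":0,"ay":0,"az":0,"gripper":1},{"x":0,"y":0,"z":0,"ax":0,"ay":0,"az":0,"gripper":1}]}}

```text
clock: 10.13
position: [0.5491, -0.0033, 0.1624]
ee_rot: [0.612, 0.791, 0.0, 0.001]
ft_force: [-1.3, -1.0, 6.7]
grip_width: 0.175
grasp_force: 59.9
```

```bash
python3 -c "
from h import *
need([.549,-.003,.162],14.8)"
```

```text
t 10.1333 pos [ 0.5491 -0.0033  0.1624] F [-1.3 -1.   6.7] w 0.175 g 59.9
turn [ 0.1  0.  -0.2] shift now-axes [ 0.3 -0.   0.4] after-turn axes [ 0.3 -0.   0.4] j [ 0.44  0.28 -0.6   1.74  0.17  1.17  0.05]
```

Request:
{"op": "apply_moves", "data": {"rows": [{"x":0,"y":0,"z":-8,"ax":0,"ay":0,"az":0,"gripper":1},{"x":0,"y":0,"z":-16,"ax":0,"ay":0,"az":0,"gripper":1},{"x":0,"y":0,"z":-24,"ax":0,"ay":0,"az":0,"gripper":1},{"x":0,"y":0,"z":-30,"ax":0,"ay":0,"az":0,"gripper":1},{"x":0,"y":0,"z":-30,"ax":0,"ay":0,"az":0,"gripper":1}]}}

```text
clock: 10.55
position: [0.5475, -0.0033, 0.2701]
ee_rot: [0.612, 0.791, -0.001, -0.001]
ft_force: [1.0, -0.2, -3.2]
grip_width: 0.177
grasp_force: 59.3
```

Request:
{"op": "apply_moves", "data": {"rows": [{"x":0,"y":0,"z":-25,"ax":0,"ay":0,"az":0,"gripper":1},{"x":0,"y":0,"z":-15,"ax":0,"ay":0,"az":0,"gripper":1},{"x":0,"y":0,"z":-10,"ax":0,"ay":0,"az":0,"gripper":1},{"x":0,"y":0,"z":0,"ax":0,"ay":0,"az":0,"gripper":1}]}}

```text
clock: 10.88
position: [0.5488, -0.0031, 0.3211]
ee_rot: [0.612, 0.791, 0.001, 0.001]
ft_force: [0.3, 0.1, -4.4]
grip_width: 0.181
grasp_force: 59.4
```

```bash
python3 -c "
from h import *
need([.5235,-.348,.32],-16.8)
plan([.5235,-.348,.32],-16.8,12)"
```

```text
t 10.8833 pos [ 0.5488 -0.0031  0.3211] F [ 0.3  0.1 -4.4] w 0.181 g 59.4
turn [ 0.1  0.  31.4] shift now-axes [-327.4 -111.3    1.1] after-turn axes [-337.5   75.4    1.1] j [ 0.46  0.18 -0.61  1.51  0.1   1.48  0.1 ]
da -31.37224002121752
-27 -9 0 az 2.6
-28 -8 0 az 2.6
-28 -7 0 az 2.6
-28 -5 0 az 2.6
-29 -4 0 az 2.6
-29 -3 0 az 2.6
-29 -2 0 az 2.6
-29 -0 0 az 2.6
-29 1 0 az 2.6
-29 2 0 az 2.6
-29 4 0 az 2.6
-28 5 0 az 2.6
```

Request:
{"op": "apply_moves", "data": {"rows": [{"x":-27,"y":-9,"z":0,"ax":0,"ay":0,"az":2.6,"gripper":1},{"x":-28,"y":-8,"z":0,"ax":0,"ay":0,"az":2.6,"gripper":1},{"x":-28,"y":-7,"z":0,"ax":0,"ay":0,"az":2.6,"gripper":1},{"x":-28,"y":-5,"z":0,"ax":0,"ay":0,"az":2.6,"gripper":1},{"x":-29,"y":-4,"z":0,"ax":0,"ay":0,"az":2.6,"gripper":1}]}}

```text
clock: 11.3
position: [0.5377, -0.1482, 0.3176]
ee_rot: [0.698, 0.716, -0.001, -0.001]
ft_force: [0.1, 0.1, -3.2]
grip_width: 0.181
grasp_force: 59.3
```

Request:
{"op": "apply_moves", "data": {"rows": [{"x":-29,"y":-3,"z":0,"ax":0,"ay":0,"az":2.6,"gripper":1},{"x":-29,"y":-2,"z":0,"ax":0,"ay":0,"az":2.6,"gripper":1},{"x":-29,"y":0,"z":0,"ax":0,"ay":0,"az":2.6,"gripper":1},{"x":-29,"y":1,"z":0,"ax":0,"ay":0,"az":2.6,"gripper":1},{"x":-29,"y":2,"z":0,"ax":0,"ay":0,"az":2.6,"gripper":1}]}}

```text
clock: 11.72
position: [0.5268, -0.2936, 0.318]
ee_rot: [0.775, 0.632, -0.0, -0.001]
ft_force: [0.1, -0.9, -3.6]
grip_width: 0.179
grasp_force: 59.3
```

Request:
{"op": "apply_moves", "data": {"rows": [{"x":-29,"y":4,"z":0,"ax":0,"ay":0,"az":2.6,"gripper":1},{"x":-20,"y":4,"z":0,"ax":0,"ay":0,"az":2.6,"gripper":1},{"x":-8,"y":1,"z":0,"ax":0,"ay":0,"az":0,"gripper":1},{"x":0,"y":0,"z":0,"ax":0,"ay":0,"az":0,"gripper":1},{"x":0,"y":0,"z":0,"ax":0,"ay":0,"az":0,"gripper":1}]}}

```text
clock: 12.13
position: [0.5233, -0.3488, 0.3184]
ee_rot: [0.802, 0.598, 0.0, -0.001]
ft_force: [0.1, 1.0, -3.1]
grip_width: 0.177
grasp_force: 59.3
```

```bash
python3 -c "
from h import *
need([.5235,-.348,.32],-16.8)
w=snap('wrist');t=snap('top');s=snap('side')
u,v=proj(s,[.5235,-.348,.2]).astype(int);print(u,v);u0=max(u-90,0);v0=max(v-100,0)
a=cv2.resize(w['color'][:,120:520],(480,480));b=cv2.resize(s['color'][v0:v0+160,u0:u0+106],(318,480),interpolation=cv2.INTER_CUBIC)
print('side crop',u0,v0);cv2.imwrite('pics/c5.png',np.hstack([a,b])[:,:,::-1])"
```

```text
t 12.1333 pos [ 0.5233 -0.3488  0.3184] F [ 0.1  1.  -3.1] w 0.177 g 59.3
turn [-0.1 -0.1  0.2] shift now-axes [ 0.9 -0.1 -1.6] after-turn axes [ 0.9 -0.1 -1.6] j [ 0.77  0.34 -0.34  1.31  0.11  1.51  0.15]
392 99
side crop 302 0
```

View pics/c5.png

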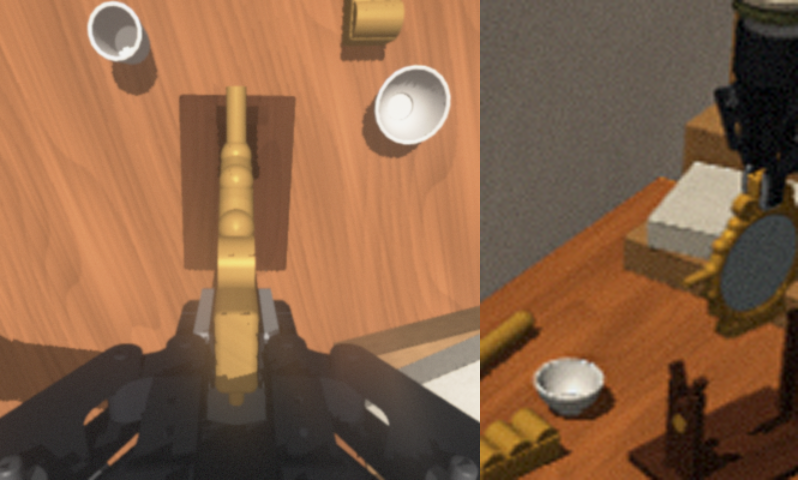

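The wrist view shows the held mirror's near pin tip at crop (236,86) over the stand base, whose corners are near (180,96), (295,98), (288,270) and (185,268). The mirror hangs upright.

Run:
```python
from h import *
c=load('wrist');o=get_obs();m=R.from_quat(o['ee_rot']).as_matrix();p=o['position']
G=lambda x,y,z:onz(c,120+x/1.2,y/1.2,z)
S=[G(*q,.016) for q in((180,96),(295,98),(288,270),(185,268))];sc=np.mean(S,0)
print('stand',sc,[np.linalg.norm(S[i]-S[i-1]).round(4) for i in range(4)])
print('stand rel tcp tool axes mm',((sc-p)@m*1000).round(1))
for z in(.250,.2544,.259):
  a=G(236,86,z);print('pin tip rel tcp',((a-p)@m*1000).round(1), 'pin root',((G(236,145,z)-p)@m*1000).round(1))
# check tool y scale: crest top edges near face
print('crest far edge?',((G(237,310,p[2]-.064+.086)-p)@m*1000).round(1))
# yellow mask pin centre & stand edges by rows in raw
im=c['color'].astype(int)
for v in(80,95,110):
  row=im[v];k=np.where((row[:,0]-row[:,2]>90)&(row[:,1]-row[:,2]>45))[0];k=k[(k>280)&(k<350)];print(v,k.min() if len(k) else None,k.max() if len(k) else None)
  print([int(x) for x in row[255:380:4,0]])
```

```text
stand [ 0.52393759 -0.34826068  0.016     ] [np.float64(0.2046), np.float64(0.127), np.float64(0.2051), np.float64(0.1307)]
stand rel tcp tool axes mm [-7.000e-01  1.000e-01  3.034e+02]
pin tip rel tcp [93.8 -0.7 69.4] pin root [64.8 -0.7 69.4]
pin tip rel tcp [93.4 -0.7 65. ] pin root [65.1 -0.7 65. ]
pin tip rel tcp [93.  -0.7 60.4] pin root [65.4 -0.7 60.4]
crest far edge? [ 18.1  -0.4 -22. ]
80 310 323
[197, 196, 200, 194, 116, 120, 122, 122, 118, 116, 116, 111, 121, 121, 190, 222, 214, 168, 128, 126, 122, 135, 132, 137, 135, 138, 147, 144, 199, 201, 202, 201]
95 310 323
[194, 199, 187, 200, 119, 122, 123, 117, 124, 117, 111, 109, 87, 90, 190, 220, 214, 166, 88, 92, 108, 115, 118, 126, 126, 125, 128, 127, 197, 195, 202, 192]
110 310 323
[189, 193, 200, 186, 125, 123, 122, 119, 122, 116, 117, 111, 81, 79, 185, 220, 214, 168, 79, 80, 116, 120, 124, 125, 125, 125, 123, 126, 197, 188, 194, 197]
```

Request:
{"op": "apply_moves", "data": {"rows": [{"x":1,"y":0,"z":15,"ax":0,"ay":0,"az":0,"gripper":1},{"x":0,"y":0,"z":25,"ax":0,"ay":0,"az":0,"gripper":1},{"x":0,"y":0,"z":25,"ax":0,"ay":0,"az":0,"gripper":1},{"x":0,"y":0,"z":17,"ax":0,"ay":0,"az":0,"gripper":1},{"x":0,"y":0,"z":8,"ax":0,"ay":0,"az":0,"gripper":1}]}}

```text
clock: 12.7
position: [0.523, -0.3468, 0.2268]
ee_rot: [0.801, 0.598, -0.0, -0.002]
ft_force: [-0.2, 1.0, -3.5]
grip_width: 0.178
grasp_force: 59.2
```

Request:
{"op": "apply_moves", "data": {"rows": [{"x":0,"y":0,"z":0,"ax":0,"ay":0,"az":0,"gripper":1},{"x":0,"y":0,"z":0,"ax":0,"ay":0,"az":0,"gripper":1}]}}

```text
clock: 12.87
position: [0.524, -0.348, 0.2302]
ee_rot: [0.802, 0.598, 0.0, 0.0]
ft_force: [-0.3, 0.5, -2.4]
grip_width: 0.178
grasp_force: 59.2
```

```bash
python3 -c "
from h import *
need([.5239,-.3483,.18],-16.8)
w=snap('wrist');s=snap('side')
u,v=proj(s,[.5235,-.348,.13]).astype(int);u0=u-53;v0=v-70;print(u0,v0)
a=cv2.resize(w['color'][:,120:520],(480,480));b=cv2.resize(s['color'][v0:v0+160,u0:u0+106],(318,480),interpolation=cv2.INTER_CUBIC)
cv2.imwrite('pics/c6.png',np.hstack([a,b])[:,:,::-1])"
```

```text
t 12.8667 pos [ 0.524  -0.348   0.2302] F [-0.3  0.5 -2.4] w 0.178 g 59.2
turn [0.  0.  0.2] shift now-axes [-0.3 -0.1 50.2] after-turn axes [-0.3 -0.  50.2] j [ 0.77  0.37 -0.34  1.45  0.12  1.34  0.14]
337 48
```

View pics/c6.png

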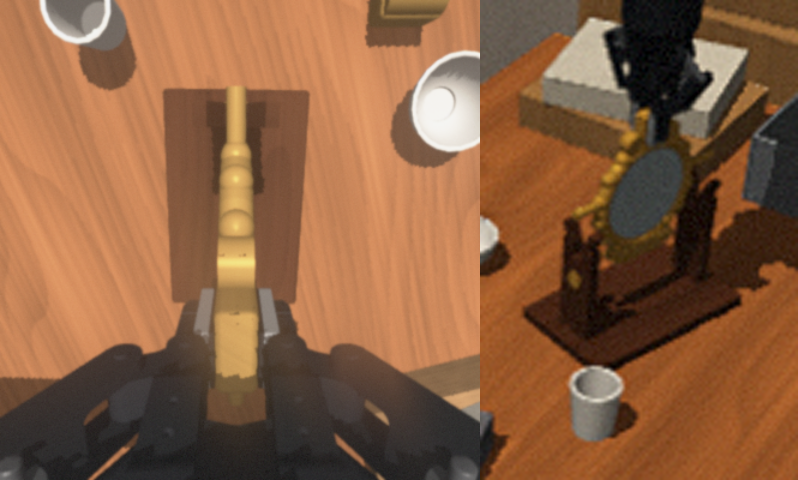

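The pin at crop (236,90) lies centred over the upright, which spans about 208–262. The side view shows the mirror between the uprights, so I continue down.

Request:
{"op": "apply_moves", "data": {"rows": [{"x":0,"y":0,"z":10,"ax":0,"ay":0,"az":0,"gripper":1},{"x":0,"y":0,"z":10,"ax":0,"ay":0,"az":0,"gripper":1},{"x":0,"y":0,"z":8,"ax":0,"ay":0,"az":0,"gripper":1},{"x":0,"y":0,"z":4,"ax":0,"ay":0,"az":0,"gripper":1},{"x":0,"y":0,"z":4,"ax":0,"ay":0,"az":0,"gripper":1}]}}

```text
clock: 13.38
position: [0.5232, -0.3484, 0.1922]
ee_rot: [0.802, 0.597, -0.0, -0.001]
ft_force: [0.8, 0.9, -3.0]
grip_width: 0.174
grasp_force: 59.3
```

Request:
{"op": "apply_moves", "data": {"rows": [{"x":0,"y":0,"z":4,"ax":0,"ay":0,"az":0,"gripper":1},{"x":0,"y":0,"z":0,"ax":0,"ay":0,"az":0,"gripper":1},{"x":0,"y":0,"z":0,"ax":0,"ay":0,"az":0,"gripper":1}]}}

```text
clock: 13.63
position: [0.5235, -0.3485, 0.1892]
ee_rot: [0.802, 0.597, -0.0, -0.0]
ft_force: [-0.5, 0.6, -4.0]
grip_width: 0.177
grasp_force: 59.2
```

```bash
python3 -c "
from h import *
need([.5239,-.3483,.18],-16.8)"
```

```text
t 13.6333 pos [ 0.5235 -0.3485  0.1892] F [-0.5  0.6 -4. ] w 0.177 g 59.2
turn [-0.  -0.   0.2] shift now-axes [0.3 0.4 9.2] after-turn axes [0.3 0.4 9.2] j [ 0.77  0.39 -0.34  1.51  0.13  1.26  0.13]
```

No contact so far. I descend in small steps and watch the force.

Request:
{"op": "apply_moves", "data": {"rows": [{"x":0,"y":0,"z":2,"ax":0,"ay":0,"az":0,"gripper":1},{"x":0,"y":0,"z":2,"ax":0,"ay":0,"az":0,"gripper":1},{"x":0,"y":0,"z":2,"ax":0,"ay":0,"az":0,"gripper":1},{"x":0,"y":0,"z":0,"ax":0,"ay":0,"az":0,"gripper":1}]}}

```text
clock: 13.97
position: [0.5234, -0.3486, 0.1829]
ee_rot: [0.802, 0.597, -0.0, -0.0]
ft_force: [-1.0, 0.1, -3.3]
grip_width: 0.182
grasp_force: 59.4
```

Request:
{"op": "apply_moves", "data": {"rows": [{"x":0,"y":0,"z":1,"ax":0,"ay":0,"az":0,"gripper":1},{"x":0,"y":0,"z":1,"ax":0,"ay":0,"az":0,"gripper":1},{"x":0,"y":0,"z":0,"ax":0,"ay":0,"az":0,"gripper":1}]}}

```text
clock: 14.22
position: [0.5235, -0.3485, 0.1812]
ee_rot: [0.802, 0.597, -0.0, -0.0]
ft_force: [-2.1, 0.5, -4.0]
grip_width: 0.182
grasp_force: 59.4
```

```bash
python3 -c "
from h import *
need([.5239,-.3483,.18],-16.8)"
```

```text
t 14.2167 pos [ 0.5235 -0.3485  0.1812] F [-2.1  0.5 -4. ] w 0.182 g 59.4
turn [-0.   0.   0.2] shift now-axes [0.3 0.3 1.2] after-turn axes [0.3 0.3 1.2] j [ 0.77  0.4  -0.34  1.52  0.14  1.25  0.13]
```

Request:
{"op": "apply_moves", "data": {"rows": [{"x":0,"y":-0.5,"z":0.5,"ax":0,"ay":0,"az":0,"gripper":1},{"x":0,"y":0,"z":0.5,"ax":0,"ay":0,"az":0,"gripper":1},{"x":0,"y":0,"z":0,"ax":0,"ay":0,"az":0,"gripper":1}]}}

```text
clock: 14.47
position: [0.5233, -0.3484, 0.1804]
ee_rot: [0.802, 0.597, 0.0, 0.0]
ft_force: [-0.4, 0.3, -3.5]
grip_width: 0.181
grasp_force: 59.6
```

Request:
{"op": "apply_moves", "data": {"rows": [{"x":0,"y":0,"z":0.5,"ax":0,"ay":0,"az":0,"gripper":1},{"x":0,"y":0,"z":0.5,"ax":0,"ay":0,"az":0,"gripper":1},{"x":0,"y":0,"z":0,"ax":0,"ay":0,"az":0,"gripper":1}]}}

```text
clock: 14.72
position: [0.5234, -0.3484, 0.1803]
ee_rot: [0.802, 0.597, 0.0, 0.001]
ft_force: [-2.6, 1.7, 4.3]
grip_width: 0.18
grasp_force: 60.6
```

Request:
{"op": "apply_moves", "data": {"rows": [{"x":0,"y":0,"z":0.5,"ax":0,"ay":0,"az":0,"gripper":1},{"x":0,"y":0,"z":0.5,"ax":0,"ay":0,"az":0,"gripper":1},{"x":0,"y":0,"z":0,"ax":0,"ay":0,"az":0,"gripper":1}]}}

```text
clock: 14.97
position: [0.5235, -0.3484, 0.1802]
ee_rot: [0.802, 0.597, 0.0, 0.001]
ft_force: [-4.2, 2.7, 11.7]
grip_width: 0.179
grasp_force: 61.6
```

It bottomed at z=0.180, which is the seat height I expected. I relieve the load and release.

Request:
{"op": "apply_moves", "data": {"rows": [{"x":0,"y":-0.3,"z":-1.3,"ax":0,"ay":0,"az":0,"gripper":1},{"x":0,"y":0,"z":0,"ax":0,"ay":0,"az":0,"gripper":1}], "newtons": 20}}

```text
clock: 15.13
position: [0.5232, -0.3483, 0.1803]
ee_rot: [0.802, 0.597, 0.0, 0.001]
ft_force: [-1.3, 0.9, 5.6]
grip_width: 0.181
grasp_force: 60.5
```

Request:
{"op": "apply_moves", "data": {"rows": [{"x":0,"y":0,"z":0,"ax":0,"ay":0,"az":0,"gripper":0.8},{"x":0,"y":0,"z":0,"ax":0,"ay":0,"az":0,"gripper":0.75},{"x":0,"y":0,"z":0,"ax":0,"ay":0,"az":0,"gripper":0.7},{"x":0,"y":0,"z":0,"ax":0,"ay":0,"az":0,"gripper":0.6},{"x":0,"y":0,"z":0,"ax":0,"ay":0,"az":0,"gripper":0.5}]}}

```text
clock: 15.55
position: [0.5229, -0.3483, 0.1795]
ee_rot: [0.802, 0.597, 0.0, -0.0]
ft_force: [0.8, 0.1, -1.0]
grip_width: 0.496
grasp_force: 0.0
```

Request:
{"op": "apply_moves", "data": {"rows": [{"x":0,"y":0,"z":0,"ax":0,"ay":0,"az":0,"gripper":0.4},{"x":0,"y":0,"z":0,"ax":0,"ay":0,"az":0,"gripper":0.4},{"x":0,"y":0,"z":0,"ax":0,"ay":0,"az":0,"gripper":0.4}]}}

```text
clock: 15.8
position: [0.5228, -0.3483, 0.1796]
ee_rot: [0.802, 0.597, -0.0, 0.0]
ft_force: [0.1, -0.4, -0.3]
grip_width: 0.6
grasp_force: 0.0
```

Request:
{"op": "apply_moves", "data": {"rows": [{"x":0,"y":0,"z":-10,"ax":0,"ay":0,"az":0,"gripper":0.4},{"x":0,"y":0,"z":-25,"ax":0,"ay":0,"az":0,"gripper":0.4},{"x":0,"y":0,"z":-40,"ax":0,"ay":0,"az":0,"gripper":0.4},{"x":0,"y":0,"z":-40,"ax":0,"ay":0,"az":0,"gripper":0.2},{"x":0,"y":0,"z":-30,"ax":0,"ay":0,"az":0,"gripper":0}]}}

```text
clock: 16.22
position: [0.523, -0.3482, 0.3291]
ee_rot: [0.802, 0.597, 0.001, 0.002]
ft_force: [0.4, 0.1, 0.6]
grip_width: 0.861
grasp_force: 0.0
```

Request:
{"op": "apply_moves", "data": {"rows": [{"x":0,"y":0,"z":0,"ax":0,"ay":0,"az":0,"gripper":0},{"x":0,"y":0,"z":0,"ax":0,"ay":0,"az":0,"gripper":0},{"x":0,"y":0,"z":0,"ax":0,"ay":0,"az":0,"gripper":0},{"x":0,"y":0,"z":0,"ax":0,"ay":0,"az":0,"gripper":0},{"x":0,"y":0,"z":0,"ax":0,"ay":0,"az":0,"gripper":0}]}}

```text
clock: 16.63
position: [0.5224, -0.3482, 0.3235]
ee_rot: [0.802, 0.597, -0.0, -0.001]
ft_force: [0.3, 0.1, 0.3]
grip_width: 1.005
grasp_force: 0.0
```

```bash
python3 -c "
from h import *
w=snap('wrist');s=snap('side')
u,v=proj(s,[.5235,-.348,.13]).astype(int);u0=u-53;v0=v-70;print(u0,v0)
a=cv2.resize(w['color'][:,120:520],(480,480));b=cv2.resize(s['color'][v0:v0+160,u0:u0+106],(318,480),interpolation=cv2.INTER_CUBIC)
cv2.imwrite('pics/c7.png',np.hstack([a,b])[:,:,::-1])
p=w['color'].astype(int)
for k in range(6):
  q=camera('wrist')['color'].astype(int);print(np.abs(q-p)[:230].mean().round(2),end=' ');p=q"
```

```text
337 48
1.91 1.74 1.73 1.7 1.66 1.63
```

View pics/c7.png

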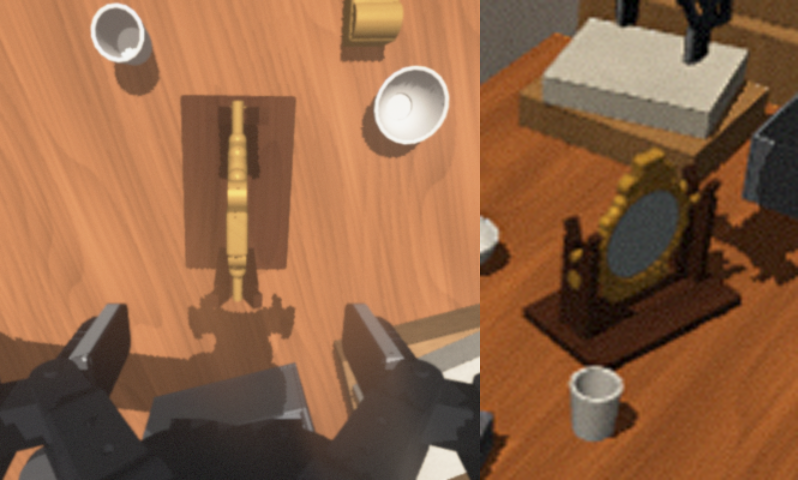

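The mirror hangs upright in both slots (pins at crop (238,105) and (238,295)), and the other things are unmoved. I let it settle, then check that it is still.

```bash
python3 -c "
from h import *
P=[]
for k in range(45):
  q=camera('wrist')['color'].astype(int)
  g=q[150:220,280:360];m=(g[:,:,0]-g[:,:,2]>90)&(g[:,:,1]-g[:,:,2]>45)&(g[:,:,0]>150);P.append(np.where(m)[1].mean()+280)
print(np.round(P,1))
t=camera('top')['color'];print(get_obs()['clock'])
d=np.abs(t.astype(int)-load('top')['color']).sum(2)>90
a=[d[y0:y1,x0:x1].sum() for x0,x1,y0,y1 in((370,405,210,240),(420,455,115,150),(370,415,120,155),(258,282,215,240),(260,290,120,155),(290,365,100,125),(200,240,120,148),(300,340,230,275))];print(a)"
```

```text
[316.2 316.2 316.2 316.3 316.3 316.3 316.3 316.2 316.3 316.2 316.3 316.3
 316.3 316.3 316.2 316.3 316.2 316.3 316.3 316.3 316.2 316.2 316.2 316.2
 316.2 316.2 316.2 316.3 316.2 316.2 316.2 316.3 316.3 316.2 316.2 316.2
 316.2 316.3 316.2 316.3 316.2 316.2 316.2 316.3 316.2]
19.3333
[np.int64(0), np.int64(0), np.int64(0), np.int64(0), np.int64(0), np.int64(0), np.int64(0), np.int64(0)]
```

```bash
python3 -c "
from workcell import *
print(hand_in())"
```

```text
the job is handed in; nothing more can be done
None
```

The bar lies flat in the tray and the mirror hangs upright and still with both pins in the stand's slots; nothing else appears to have moved, and the job was handed in at about 19 s.

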